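Stack the kit trays, turned end for end, and cover them

ROBOT

A 7-joint arm with a two-finger parallel gripper is mounted at the origin on the work surface. World frame = base frame: x ahead of the robot, y to its left, z up, the work surface at z = 0. Lengths are in m, angles in rad, forces in N, time in s.
With the tool pointing down it reaches from about 0.4 to 0.85 m from the base axis. Payload 4.5 kg.
Tool frame: the origin (TCP) lies at the very end of the fingers, on their centre line; the grasp point (between the pads) lies 19 mm behind it; x points along the fingers, y is the direction in which the jaws open and shut, and the axes are right-handed (so a half turn about x gives the same grasp; the last joint's range is limited). The gripper opens to 88 mm and grips with 3 to 60 N. Pads are 18 mm wide; open, the fingers measure 123 mm over their backs; the gripper's body (75 mm by 187 mm) begins 45 mm behind the grasp point.
Start: joints at [1.35, 0.689, -0.195, 1.565, 0.157, 0.902, -0.215], TCP at [0.158, -0.605, 0.239] pointing down, gripper open.
Joint ranges: [-3.01, 3.01], [-0.46, 2.08], [-1.47, 1.51], [0.13, 2.56], [-1, 4.14], [0.04, 2.09], [-2.66, 2.66]. Speed limits (rad/s): [2.57, 2.57, 3.14, 3.14, 3.14, 3.14, 3.14].

INTERFACE

Orientations are given as a unit quaternion [w, x, y, z].
In Python, from plant import get_state, read_camera, camera_params, manip gives the robot as it stands.
- The arm moves only by the shell command python3 -m pendant 'ROWS' [OPENING] [FORCE]. ROWS is JSON, a list of rows, each a list of 4 numbers: the shift along the tool's x, y, z in cm, then the turn about the tool's x in rad. In form: [[tx, ty, tz, yaw], ...]. A call has 1 to 20 rows; each row shifts and turns the pose as measured when the row begins, along the tool's axes as they then stand; what a row does not reach is not made up. A row lasts 1/8 s, in which the tool goes at most 62.5 mm and 10.7 degrees, less where a joint would pass 70% of its speed; a pose out of reach is approached as far as the arm can. A call is refused whole if a number of a shift passes 6.25 or a number of a turn 0.188, either way. A call with a gripper value outside its range is refused whole. OPENING is the opening, from -1 (shut) to 1 (fully open), so that 0 is half open, set as the call begins (- or left out, the last holds). The fingers move at their own pace and stop on an object; FORCE is the grip in N (left out, the last holds). Time passes only in rows, so rows that do not move let the fingers close. It gives the time, the measured TCP pose, the force and the opening at its end, in the units of the state.
- get_state(): the state, without advancing time (a new reading comes with each control period).
- read_camera(name): name is "scene" or "top" or "wrist"; returns the picture (400x640x3 uint8, red, green, blue); there is no depth.
- camera_params(name): a dict with "fov_y" (degrees; the focal length in pixels is half the picture's height over the tangent of half this angle, whatever the lens; pixels are square), "cx", "cy" (the principal point, pixels), "R" (3x3) and "t" (3): a world point X has camera coordinates R X + t. Camera axes: x right, y down, z forward; pixel columns grow to the right and rows downward; lengths in m; the calibration is good to about 2 mm. A picture is of the moment at which its call begins: read the wrist's pose just before it. camera_params takes no time and is no camera call; for the wrist camera it gives the pose at the moment of the call.
- manip.job_done(): hands the job in, once; it reports no verdict.
The state is a dict: "t": time; "qpos": joint angles; "dq": joint speeds; "effort": joint torques, N m; "tcp_pos": TCP position; "tool_rot": TCP orientation; "wrist_force": force on the tool from outside, world axes, zero at the start; "ft_torque": the same for the moment, N m; "width": finger opening in m.
Only numpy, scipy, OpenCV 4.12 (cv2) and the standard library are available. Lean on these libraries where they do the work, as an engineer would, in place of code of your own. Each camera call takes 0.05 s, during which the arm holds its last target. There are 200 camera calls.

TASK

Build the kit stack on the aluminium nest plate: the bearing tray at the bottom, then the tray of brass standoffs, then the tray of circuit boards, with the cover on top. Turn each tray end for end from the one beneath it, so that the pull tabs alternate and its feet stand on the ledges inside the lower tray instead of dropping down into it, with everything seated level and square. Carry the trays level so that no parts fall out, and leave the bottle, tape and screwdriver where they are.

Things in the scene. Friction and masses are not known exactly. Their poses are not given: they have to be found in the camera images.
- tray_bearings: Dark plastic tray with two round steel bearings; 124 (x) x 68 (y) x 36 mm, plus a flat pull tab 30 wide, 18 long at its +x end only. Origin: centre without tab, at the tips of its feet; z up. Mid-length in both long sides a finger recess 50 mm long: upright walls 52 mm over their outsides (y +-26), 12 to 29.5 mm up. Grip there from above, across y, ~23 mm up. 0.16 kg
- tray_standoffs: Same tray, with ten small upright brass standoffs. 0.1 kg. Each tray has 4 tapered feet 12 mm long, tips 5 mm across: tab end (52, +-8), plain end (-52, +-24). Inside, 30 mm up and 6 mm below the rim: a ledge in each corner of the tab end, one mid plain end. A tray set on another with its tab at the opposite end stands on these, 30 mm higher; tab at the same end: drops to ~18 mm (wrong).
- tray_boards: Same tray (size, grip, origin, feet, ledges as the other two), with two square green circuit boards, 36 mm. 0.08 kg. The feet of a tray set on another have about 3 mm of play inside the rim below and are led in from up to 5 mm off centre.
- cover: Aluminium plate 124 (x) x 68 (y) x 3 mm, waisted to 52 mm, 0.1 kg. Origin: centre, at the tips of 4 studs 4 mm long beneath it. On top a black bridge grip: bar along x, 62 long, 14 wide (y), from 28 to 38 mm above the origin; take it across y, ~32 mm up. Goes on a tray either way round: plate on the rim, studs inside (3 mm play), origin then 32 mm above the tray's.
- nest_plate: Aluminium plate screwed to the bench, 150 (x) x 92 (y) mm; the stack is built on it. Origin: centre, at bench level; its flat top is 10 mm up. Rails 6 mm high along both ends (inner faces x +-59.5) and at the corners of the long sides (inner faces y +-31.5, |x| over 40), none beside the finger recesses. A tray's feet go inside, 3 mm play, tray along x, tab at either end.
- wash_bottle: Bystander, leave in place. Pale wash bottle with yellow cap and spout, 48 mm across, 147 mm high; origin under its centre.
- tape_roll: Bystander, leave in place. Amber roll of tape lying flat, 64 mm across, 19 mm high; origin under its centre.
- driver: Bystander, leave in place. Screwdriver lying on the bench, 160 mm long; origin under it.

How it is judged:
On the way, in this order (a step that is already met when the one before it is completed fails the run):
1. The bearing tray stands released on the nest plate, inside its rails (z of tray_bearings in the frame of nest_plate between 0.008 and 0.012 m and horizontal distance between tray_bearings and nest_plate below 0.008 m and angle between the x axis of tray_bearings and the x axis of nest_plate, either way round below 0.12 rad and angle between tray_bearings's own z axis and vertical below 0.05 rad and contact force between tray_bearings and the fingers below 0.2 N and linear speed of tray_bearings below 0.02 m/s), for 0.2 s.
2. The standoff tray stands released on the ledges of the bearing tray (z of tray_standoffs in the frame of tray_bearings between 0.0275 and 0.0325 m and horizontal distance between tray_standoffs and tray_bearings below 0.008 m and angle between the x axis of tray_standoffs and the x axis of tray_bearings, either way round below 0.12 rad and angle between tray_standoffs's own z axis and vertical below 0.05 rad and contact force between tray_standoffs and the fingers below 0.2 N and linear speed of tray_standoffs below 0.02 m/s), for 0.2 s.
3. The circuit-board tray stands released on the ledges of the standoff tray (z of tray_boards in the frame of tray_standoffs between 0.0275 and 0.0325 m and horizontal distance between tray_boards and tray_standoffs below 0.008 m and angle between the x axis of tray_boards and the x axis of tray_standoffs, either way round below 0.12 rad and angle between tray_boards's own z axis and vertical below 0.05 rad and contact force between tray_boards and the fingers below 0.2 N and linear speed of tray_boards below 0.02 m/s), for 0.2 s.
4. The cover lies released on the circuit-board tray (z of cover in the frame of tray_boards between 0.03 and 0.034 m and horizontal distance between cover and tray_boards below 0.008 m and angle between the x axis of cover and the x axis of tray_boards, either way round below 0.12 rad and angle between cover's own z axis and vertical below 0.05 rad and contact force between cover and the fingers below 0.2 N and linear speed of cover below 0.02 m/s), for 0.2 s.
At the end, for the whole second after the job is handed in: Bearing tray on the nest plate, inside its rails; each next tray on the ledges of the one below (30 mm up, within 2.5 mm); cover down on the rim of the board tray (within 2 mm); each centred within 8 mm, square within 0.12 rad of the one below, level within 0.05 rad; all released and at rest (z of tray_bearings in the frame of nest_plate between 0.008 and 0.012 m and horizontal distance between tray_bearings and nest_plate below 0.008 m and angle between the x axis of tray_bearings and the x axis of nest_plate, either way round below 0.12 rad and angle between each of tray_bearings, tray_standoffs, tray_boards, cover's own z axis and vertical below 0.05 rad and linear speed of each of tray_bearings, tray_standoffs, tray_boards, cover below 0.02 m/s and angular speed of each of tray_bearings, tray_standoffs, tray_boards, cover below 0.2 rad/s and z of tray_standoffs in the frame of tray_bearings between 0.0275 and 0.0325 m and horizontal distance between tray_standoffs and tray_bearings below 0.008 m and angle between the x axis of tray_standoffs and the x axis of tray_bearings, either way round below 0.12 rad and z of tray_boards in the frame of tray_standoffs between 0.0275 and 0.0325 m and horizontal distance between tray_boards and tray_standoffs below 0.008 m and angle between the x axis of tray_boards and the x axis of tray_standoffs, either way round below 0.12 rad and z of cover in the frame of tray_boards between 0.03 and 0.034 m and horizontal distance between cover and tray_boards below 0.008 m and angle between the x axis of cover and the x axis of tray_boards, either way round below 0.12 rad); the robot touches nothing.
It fails at once if A tray is tipped by more than 0.5 rad (parts would fall out) (angle between any of tray_bearings, tray_standoffs, tray_boards's own z axis and vertical above 0.5 rad).
It fails at once if A bystander (wash bottle, tape, screwdriver) is pushed more than 30 mm or knocked over (distance of any of wash_bottle, tape_roll, driver from where it was at the start of the episode above 0.03 m or angle between any of wash_bottle, tape_roll's own z axis and vertical above 0.5 rad).
It also fails if it takes over 122 s, if anything falls off the work surface, if the arm or the gripper's body presses on something with over 40 N, if the wrist force passes 120 N, or if a joint passes its speed limit or range.

## Working session

There is one attempt and no reset: what is moved stays moved. The work goes in short steps, Python scripts to look and compute and a shell command to move; the robot and the scene stay as the last step left them, time stands still between calls to the robot, and variables do not carry over. Pictures are saved under pics/ and viewed, about 12 in all and at most 16, crops included, and the job is handed in when it is done.

```bash
mkdir -p pics; python3 - <<'E'
from plant import *
import cv2
for n in("scene","top"):
    p=camera_params(n);print(n,p)
    cv2.imwrite(f"pics/{n}0.png",read_camera(n)[:,:,::-1])
s=get_state();print(s["t"],s["tcp_pos"],s["tool_rot"],s["width"])
E
```

```text
scene {'fov_y': 54.8712518586564, 'cx': 323.1346965391004, 'cy': 203.5952656334353, 'R': array([[ 0.27504538,  0.96141336, -0.00586478],
       [ 0.79513648, -0.23089685, -0.56075362],
       [-0.54047018,  0.14956939, -0.82796194]]), 't': array([-0.17954545, -0.46709934,  1.39497647])}
top {'fov_y': 44.2189072853021, 'cx': 317.5223485808403, 'cy': 194.6802373533598, 'R': array([[ 0.02573407, -0.99955942, -0.01478962],
       [-0.99467702, -0.02412613, -0.1001776 ],
       [ 0.09977665,  0.01728887, -0.99485965]]), 't': array([-0.00418181,  0.61262544,  1.10727843])}
0.1 [ 0.15734508 -0.60429109  0.23799943] [-0.08931798 -0.70124957 -0.09044303  0.70149226] 0.08750189964821242
```

View pics/top0.png

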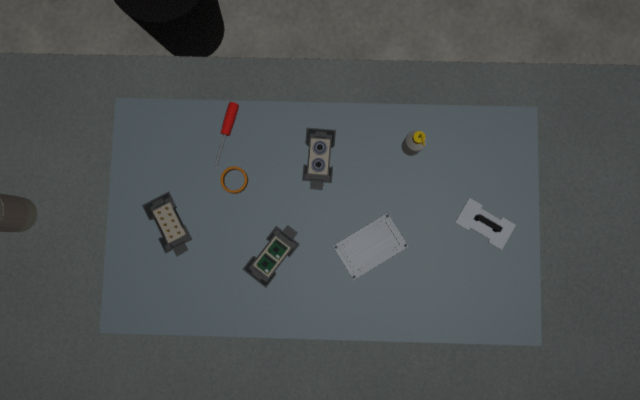

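View pics/scene0.png

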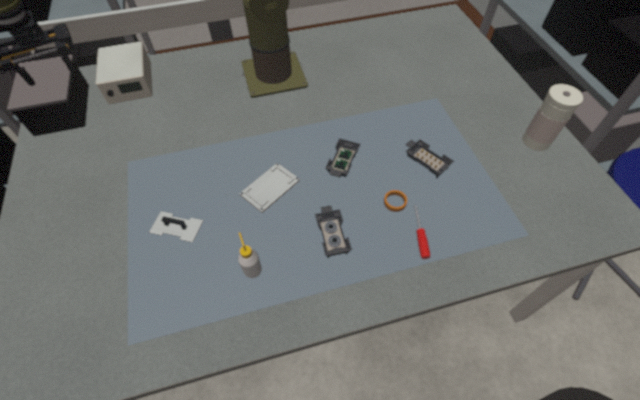

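```bash
cat > h.py <<'E'
from plant import *
import numpy as np, cv2
from scipy.spatial.transform import Rotation as Rn
def ray(p,u,v,z):
    f=200/np.tan(np.radians(p["fov_y"])/2); R=np.array(p["R"]);t=np.array(p["t"])
    c=-R.T@t; d=R.T@np.array([(u-p["cx"])/f,(v-p["cy"])/f,1]); return c+d*(z-c[2])/d[2]
def proj(p,X):
    f=200/np.tan(np.radians(p["fov_y"])/2); c=np.array(p["R"])@np.array(X)+p["t"]
    return c[:2]/c[2]*f+[p["cx"],p["cy"]]
def tool():
    s=get_state();q=s["tool_rot"];return np.array(s["tcp_pos"]),Rn.from_quat([q[1],q[2],q[3],q[0]]).as_matrix(),s
def go(target,yaw):
    """rows info: tool-frame shift in cm, and turn about tool x so that jaw axis y is along world angle yaw (mod pi)"""
    p,R,s=tool(); d=R.T@(np.array(target)-p)*100
    a=np.arctan2(R[1,1],R[0,1]); dy=(yaw-a+np.pi/2)%np.pi-np.pi/2
    print("t",round(s["t"],2),"tcp",p.round(4),"jaw",round(a,3),"down",R[:,0].round(3)); print("shift cm tool",d.round(2),"world turn",round(dy,3),"-> tool yaw",round(-dy,3),"q7",round(s["qpos"][6],2),"w",round(s["width"],4))
E
python3 - <<'E'
from h import *
im=cv2.imread("pics/top0.png"); im=np.clip(im.astype(float)*1.7,0,255).astype('uint8')
cs=[(319,157),(168,223),(271,256),(486,223),(370,247)]
T=np.zeros((528,792,3),'uint8')
for i,(u,v) in enumerate(cs):
    w=66 if i<4 else 88
    c=cv2.resize(im[v-w//2:v+w//2,u-w//2:u+w//2],(264,264),interpolation=cv2.INTER_CUBIC)
    r,k=divmod(i,3);T[r*264:r*264+264,k*264:k*264+264]=c
cv2.imwrite("pics/crops.png",T)
E
```

```text
(no output)
```

View pics/crops.png

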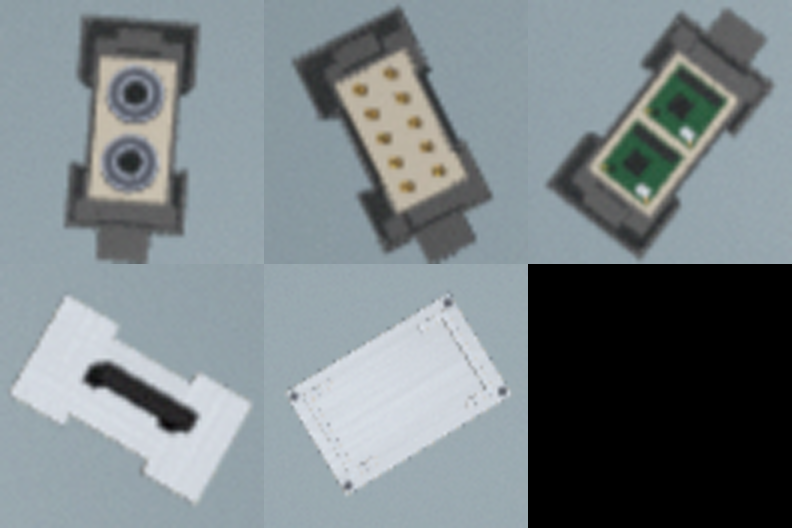

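```bash
python3 - <<'E'
from h import *
p=camera_params("top")
D={"bear":((286,124),4,.036,[(84,18),(198,25),(185,235),(68,226)],(125,245)),
"stand":((135,190),4,.036,[(31,60),(136,10),(228,197),(124,250)],(180,240)),
"board":((238,223),4,.036,[(20,182),(112,255),(242,85),(154,12)],(210,35)),
"cover":((453,190),4,.007,[(65,33),(250,139),(195,239),(12,131)],None),
"nest":((326,203),3,.014,[(186,31),(244,128),(83,228),(26,133)],None)}
for n,(o,s,z,C,t) in D.items():
    W=np.array([ray(p,o[0]+u/s,o[1]+v/s,z)[:2] for u,v in C]); c=W.mean(0)
    (_,_),(_,_),_=cv2.minAreaRect(W.astype('f'))
    e=[W[(i+1)%4]-W[i] for i in range(4)];L=[np.linalg.norm(x) for x in e]
    i=int(np.argmax(L)); i%=2
    d=e[i]-e[i+2]; a=np.arctan2(d[1],d[0])
    if t: 
        T=ray(p,o[0]+t[0]/s,o[1]+t[1]/s,.03)[:2]-c
        if T@d<0:a+=np.pi
    print(n,c.round(4),"ang",round((a+np.pi)%(2*np.pi)-np.pi,3),"L",np.round(L,3))
E
python3 -c "
from h import *
go([.5,0,.2],0)"
```

```text
bear [0.7037 0.009 ] ang 3.099 L [0.067 0.123 0.068 0.123]
stand [0.5401 0.3544] ang -2.633 L [0.067 0.121 0.066 0.123]
board [0.4686 0.1132] ang -0.633 L [0.067 0.12  0.065 0.122]
cover [ 0.5561 -0.3824] ang -2.083 L [0.122 0.067 0.121 0.066]
nest [ 0.4972 -0.1155] ang 2.153 L [0.087 0.146 0.085 0.147]
t 0.1 tcp [ 0.1573 -0.6043  0.238 ] jaw -1.316 down [-0.001  0.002 -1.   ]
shift cm tool [  3.87 -49.83 -48.4 ] world turn 1.316 -> tool yaw -1.316 q7 -0.22 w 0.0875
```

```bash
python3 -c "
from h import *
go([.7037,.009,.2],-1.613)"
```

```text
t 0.1 tcp [ 0.1573 -0.6043  0.238 ] jaw -1.316 down [-0.001  0.002 -1.   ]
shift cm tool [  3.86 -45.56 -68.34] world turn -0.297 -> tool yaw 0.297 q7 -0.22 w 0.0875
```

```bash
python3 -m pendant '[[0.25,-3.2,-4.8,0],[0.25,-3.2,-4.8,0],[0.25,-3.2,-4.8,0],[0.25,-3.2,-4.8,0],[0.25,-3.2,-4.8,0],[0.25,-3.2,-4.8,0],[0.25,-3.2,-4.8,0],[0.25,-3.2,-4.8,0],[0.25,-3.2,-4.8,0],[0.25,-3.2,-4.8,0],[0.25,-3.2,-4.8,0],[0.25,-3.2,-4.8,0],[0.25,-3.2,-4.8,0],[0.25,-3.2,-4.8,0],[0,0,0,0.15],[0,0,0,0.15]]' 1 20; python3 -c "
from h import *
go([.7037,.009,.2],-1.613)"
```

```text
t: 2.1
tcp_pos: [0.7099, 0.0172, 0.1927]
tool_rot: [0.022, -0.703, 0.019, 0.71]
wrist_force: [-0.7, -0.2, 0.1]
width: 0.0884
t 2.1 tcp [0.7099 0.0172 0.1927] jaw -1.628 down [-0.01   0.004 -1.   ]
shift cm tool [-0.73  0.85  0.58] world turn 0.015 -> tool yaw -0.015 q7 -1.71 w 0.0884
```

```bash
python3 -m pendant '[[-0.7,0.85,0.6,0],[0,0,0,0]]'; cat > look.py <<'E'
import sys
from h import *
n=sys.argv[1]; p=camera_params("wrist"); im=read_camera("wrist")
np.savez(f"pics/{n}.npz",**p); cv2.imwrite(f"pics/{n}.png",np.clip(im[:,:,::-1].astype(float)*1.6,0,255).astype('uint8'))
E
python3 look.py w1;python3 -c "
from h import *
go([.7037,.009,.2],-1.613)"
```

```text
t: 2.35
tcp_pos: [0.7023, 0.0084, 0.1992]
tool_rot: [0.02, -0.703, 0.018, 0.711]
wrist_force: [-0.6, -0.2, 0.8]
width: 0.0881
t 2.4 tcp [0.7023 0.0094 0.1988] jaw -1.624 down [-0.012  0.004 -1.   ]
shift cm tool [-0.12  0.04 -0.14] world turn 0.011 -> tool yaw -0.011 q7 -1.69 w 0.0882
```

View pics/w1.png

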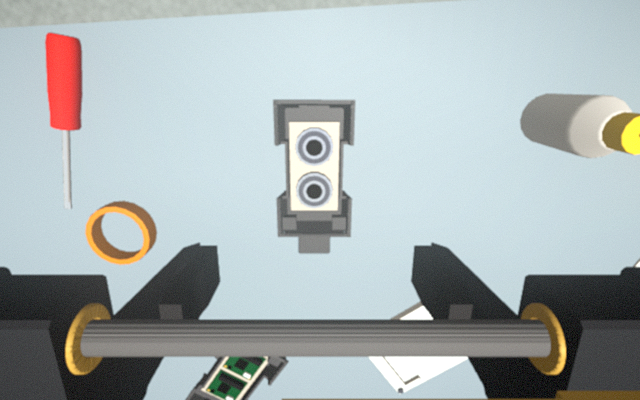

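```bash
cat > rect.py <<'E'
import sys,json
from h import *
# usage: rect.py npz z [[u,v]x4] ordered: plainL,plainR,tabR,tabL (long edges 1->2 & 0->3)
p=dict(np.load(f"pics/{sys.argv[1]}.npz")); z=float(sys.argv[2]); C=json.loads(sys.argv[3])
W=np.array([ray(p,u,v,z)[:2] for u,v in C]); d=W[2]+W[3]-W[0]-W[1]
a=np.arctan2(d[1],d[0]); c=W.mean(0)
print("c",c.round(4),"ang",round(a,3),"L",np.linalg.norm(d)/2,"W",np.linalg.norm(W[1]+W[2]-W[0]-W[3])/2, "cam",(-p["R"].T@p["t"]).round(3))
go([c[0],c[1],float(sys.argv[4])],a+np.pi/2)
E
python3 rect.py w1 .036 '[[274,101],[354,101],[352,236],[278,236]]' 0.004
```

```text
c [0.7038 0.0086] ang 3.095 L 0.12308938742212483 W 0.06828698104634882 cam [0.782 0.003 0.345]
t 2.4 tcp [0.7023 0.0094 0.1988] jaw -1.624 down [-0.012  0.004 -1.   ]
shift cm tool [19.48  0.14 -0.39] world turn 0.006 -> tool yaw -0.006 q7 -1.69 w 0.0882
```

```bash
python3 -m pendant '[[4.5,0.05,-0.1,0],[4.5,0.05,-0.1,0],[4.5,0.05,-0.1,0],[3,0,-0.1,0],[2,0,0,0],[0,0,0,0]]'; python3 -c "
from h import *
go([.7038,.0086,.004],-1.618)"
```

```text
t: 3.15
tcp_pos: [0.7063, 0.0068, 0.011]
tool_rot: [0.019, -0.704, 0.015, 0.709]
wrist_force: [-0.2, 0.5, 0.1]
width: 0.0885
t 3.15 tcp [0.7063 0.0068 0.011 ] jaw -1.619 down [-0.007  0.007 -1.   ]
shift cm tool [ 0.71 -0.16  0.25] world turn 0.001 -> tool yaw -0.001 q7 -1.69 w 0.0885
```

Small correction, then grip.

```bash
python3 -m pendant '[[0.7,-0.15,0.25,0],[0,0,0,0]]' && python3 -m pendant '[[0,0,0,0],[0,0,0,0],[0,0,0,0],[0,0,0,0],[0,0,0,0],[0,0,0,0]]' -1 25;  python3 -c "
from h import *
go([.7038,.0086,.004],-1.618)"
```

```text
t: 3.4
tcp_pos: [0.7053, 0.0086, 0.0061]
tool_rot: [0.02, -0.706, 0.014, 0.708]
wrist_force: [0.0, -0.9, -0.3]
width: 0.0881
t: 4.15
tcp_pos: [0.7072, 0.0089, 0.0087]
tool_rot: [-0.02, 0.707, -0.014, -0.706]
wrist_force: [0.2, 0.1, -0.3]
width: 0.0515
t 4.15 tcp [0.7072 0.0089 0.0087] jaw -1.618 down [ 0.002  0.008 -1.   ]
shift cm tool [0.47 0.05 0.34] world turn 0.0 -> tool yaw -0.0 q7 -1.69 w 0.0515
```

```bash
python3 -m pendant '[[-1,0,0,0],[-3,0,0,0],[-4,0,0,0],[-4,0,0,0],[0,0,0,0]]';python3 -m pendant '[[0,0,0,-0.18],[0,0,0,-0.18],[0,0,0,-0.18],[0,0,0,-0.18],[0,0,0,-0.18],[0,0,0,-0.18],[0,0,0,-0.18],[0,0,0,-0.18],[0,0,0,-0.18],[0,0,0,-0.18],[0,0,0,-0.18],[0,0,0,-0.18],[0,0,0,0]]';python3 -c "
from h import *
go([.4953,-.1127,.12],.582)"
```

```text
t: 4.78
tcp_pos: [0.7058, 0.0075, 0.1322]
tool_rot: [0.019, -0.706, 0.014, 0.708]
wrist_force: [0.6, 0.2, -3.0]
width: 0.052
t: 6.4
tcp_pos: [0.6898, 0.0054, 0.1103]
tool_rot: [0.614, 0.32, 0.641, -0.331]
wrist_force: [0.6, 0.1, -1.1]
width: 0.0515
t 6.4 tcp [0.6898 0.0054 0.1103] jaw 0.615 down [-0.04   0.004 -0.999]
shift cm tool [ -0.24 -22.72  -1.58] world turn -0.033 -> tool yaw 0.033 q7 0.09 w 0.0515
```

```bash
python3 -m pendant '[[0,-4.5,-0.3,0],[0,-4.5,-0.3,0],[0,-4.5,-0.3,0],[0,-4.5,-0.3,0],[0,-4.5,-0.3,0.03],[0,0,0,0]]';python3 look.py w2;python3 -c "
from h import *
go([.4953,-.1127,.06],.582)"
```

```text
t: 7.15
tcp_pos: [0.4866, -0.1137, 0.1134]
tool_rot: [0.602, 0.336, 0.634, -0.349]
wrist_force: [-0.1, -0.6, -1.9]
width: 0.0517
t 7.2 tcp [ 0.4894 -0.112   0.1137] jaw 0.561 down [-0.044  0.008 -0.999]
shift cm tool [5.34 0.64 0.54] world turn 0.021 -> tool yaw -0.021 q7 0.01 w 0.0519
```

View pics/w2.png

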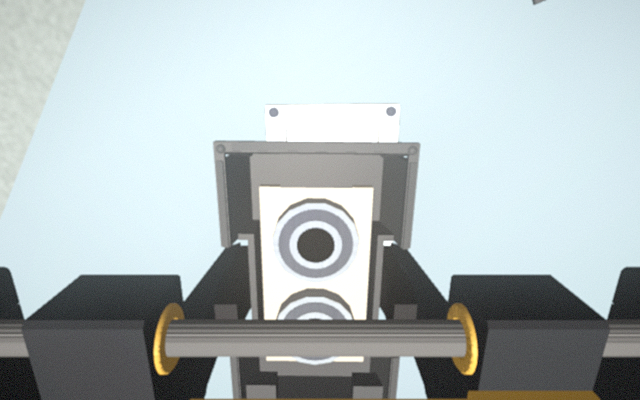

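```bash
python3 -c "
from h import *
p=dict(np.load('pics/w2.npz'))
for a,b in ((265,104),(400,104)): print('edge',ray(p,a,b,.016))
A=ray(p,265,104,.016);B=ray(p,400,104,.016);e=B-A;print(np.linalg.norm(e),np.arctan2(e[1],e[0]))
C=(A+B)/2; 
for ang in (np.arctan2(e[1],e[0])-np.pi/2,2.153-np.pi): print(C+.075*np.array([np.cos(ang),np.sin(ang),0]))
A=ray(p,215,143,.141);B=ray(p,418,143,.141);e=B-A;print('tray',(A+B)/2,np.linalg.norm(e),np.arctan2(e[1],e[0]));print(proj(p,[.4972,-.1155,.01]))
a=2.153;print(proj(p,[.4972+.075*np.cos(a),-.1155+.075*np.sin(a),.016]))
"
```

```text
edge [ 0.4190521  -0.07624843  0.016     ]
edge [ 0.49508595 -0.02858265  0.016     ]
0.08973947463080285 0.5599659376472605
[ 0.49690583 -0.11596103  0.016     ]
[ 0.49830897 -0.11505952  0.016     ]
tray [ 0.45724755 -0.06455761  0.141     ] 0.06853671431774687 0.564045791634266
[331.42812531 208.5021149 ]
[330.26056642 103.66494763]
```

```bash
python3 -m pendant '[[2.5,0.3,0.3,-0.01],[2.5,0.3,0.3,0],[0,0,0,0]]';python3 -c "
from h import *
go([.4955,-.1123,.02],.572)"
```

```text
t: 7.58
tcp_pos: [0.5007, -0.1106, 0.0624]
tool_rot: [0.606, 0.337, 0.633, -0.343]
wrist_force: [0.0, -0.1, -1.6]
width: 0.0517
t 7.58 tcp [ 0.5007 -0.1106  0.0624] jaw 0.567 down [-0.037  0.01  -0.999]
shift cm tool [ 4.26 -0.42 -0.02] world turn 0.005 -> tool yaw -0.005 q7 -0.06 w 0.0517
```

```bash
python3 -m pendant '[[1.5,-0.3,0,0],[1.4,-0.1,0,0],[0,0,0,0]]';python3 -c "
from h import *
go([.4955,-.1123,.0187],.572)"
```

```text
t: 7.95
tcp_pos: [0.4997, -0.1104, 0.0342]
tool_rot: [0.608, 0.339, 0.632, -0.342]
wrist_force: [-0.2, 0.8, -1.9]
width: 0.0519
t 7.95 tcp [ 0.4997 -0.1104  0.0342] jaw 0.566 down [-0.032  0.012 -0.999]
shift cm tool [ 1.56 -0.42 -0.03] world turn 0.006 -> tool yaw -0.006 q7 -0.11 w 0.0519
```

```bash
python3 -m pendant '[[0.3,-0.5,0,0],[0.3,-0.3,0,0]]';python3 -c "
from h import *
go([.4955,-.1123,.0187],.572)"
```

```text
t: 8.2
tcp_pos: [0.4936, -0.1146, 0.0291]
tool_rot: [0.608, 0.339, 0.631, -0.342]
wrist_force: [0.2, -0.3, -1.9]
width: 0.0518
t 8.2 tcp [ 0.4936 -0.1146  0.0291] jaw 0.566 down [-0.03   0.012 -0.999]
shift cm tool [ 1.04  0.3  -0.06] world turn 0.006 -> tool yaw -0.006 q7 -0.12 w 0.0518
```

```bash
python3 -m pendant '[[0.5,0.05,-0.05,0],[0.5,0.05,0,0]]';python3 -c "
from h import *
go([.4955,-.1123,.0187],.572)"
```

```text
t: 8.45
tcp_pos: [0.4939, -0.1138, 0.0191]
tool_rot: [0.609, 0.339, 0.63, -0.342]
wrist_force: [-2.6, 1.9, 3.7]
width: 0.0518
t 8.45 tcp [ 0.4939 -0.1138  0.0191] jaw 0.565 down [-0.029  0.012 -1.   ]
shift cm tool [ 0.04  0.22 -0.04] world turn 0.007 -> tool yaw -0.007 q7 -0.14 w 0.0518
```

Contact (wrist force changed by +5.6 N). Release.

```bash
python3 -m pendant '[[0,0,0,0],[0,0,0,0],[0,0,0,0],[0,0,0,0]]' 1; python3 -m pendant '[[-3,0,0,0],[-4,0,0,0],[-4,0,0,0],[-4,0,0,0],[0,0,0,0]]';python3 look.py w3;python3 -c "
from h import *
go([.5401,.3544,.15],-2.633-1.5708)"
```

```text
t: 8.95
tcp_pos: [0.4946, -0.1135, 0.0192]
tool_rot: [0.609, 0.34, 0.63, -0.342]
wrist_force: [-0.1, 0.7, 0.3]
width: 0.0874
t: 9.57
tcp_pos: [0.4988, -0.1153, 0.1736]
tool_rot: [0.609, 0.339, 0.63, -0.342]
wrist_force: [1.1, 0.2, -0.1]
width: 0.0882
t 9.62 tcp [ 0.4975 -0.1155  0.1721] jaw 0.566 down [-0.032  0.012 -0.999]
shift cm tool [  2.62  28.83 -37.32] world turn 1.513 -> tool yaw -1.513 q7 0.1 w 0.0884
```

View pics/w3.png

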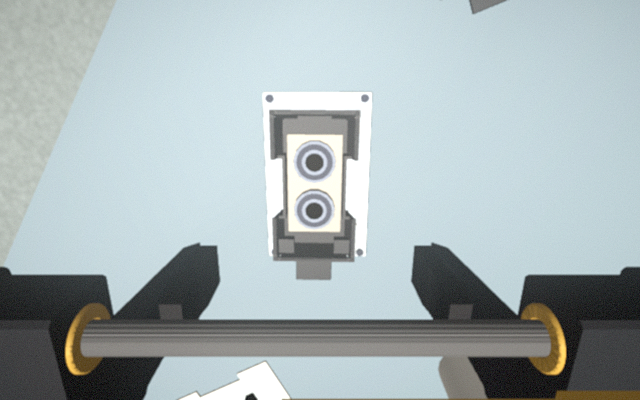

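```bash
python3 rect.py w3 .046 '[[270,110],[360,110],[354,261],[273,261]]' 0.1;python3 rect.py w3 .016 '[[262,93],[373,93],[366,257],[268,257]]' 0.1
```

```text
c [ 0.4961 -0.1171] ang -1.015 L 0.12427321749715231 W 0.06806663858662063 cam [ 0.462 -0.052  0.322]
t 9.62 tcp [ 0.4975 -0.1155  0.1721] jaw 0.566 down [-0.032  0.012 -0.999]
shift cm tool [ 7.21 -0.06  0.25] world turn -0.01 -> tool yaw 0.01 q7 0.1 w 0.0884
c [ 0.4973 -0.1153] ang -1.006 L 0.1472398765722487 W 0.09142351855195739 cam [ 0.462 -0.052  0.322]
t 9.62 tcp [ 0.4975 -0.1155  0.1721] jaw 0.566 down [-0.032  0.012 -0.999]
shift cm tool [7.21 0.13 0.16] world turn -0.001 -> tool yaw 0.001 q7 0.1 w 0.0884
```

```bash
python3 -m pendant '[[0,3.2,-4.1,0],[0,3.2,-4.1,0],[0,3.2,-4.1,0],[0,3.2,-4.1,0],[0,3.2,-4.1,0],[0,3.2,-4.1,0],[0,3.2,-4.1,0],[0,3.2,-4.1,0],[0,3.2,-4.1,0],[0,0,0,-0.187],[0,0,0,-0.187],[0,0,0,-0.187],[0,0,0,-0.187],[0,0,0,-0.187],[0,0,0,-0.187],[0,0,0,-0.187],[0,0,0,-0.187],[0,0,0,0]]';python3 -c "
from h import *
go([.5401,.3544,.18],-2.633-1.5708)"
```

```text
t: 11.88
tcp_pos: [0.5306, 0.3527, 0.1366]
tool_rot: [0.659, -0.173, 0.712, 0.168]
wrist_force: [0.6, 0.4, 0.5]
width: 0.0885
t 11.88 tcp [0.5306 0.3527 0.1366] jaw 2.058 down [-0.072 -0.024 -0.997]
shift cm tool [-4.4  -0.24  0.59] world turn 0.021 -> tool yaw -0.021 q7 0.75 w 0.0885
```

```bash
python3 -m pendant '[[-3,-0.2,0.5,-0.02],[0,0,0,0],[0,0,0,0],[0,0,0,0],[0,0,0,0],[0,0,0,0],[0,0,0,0],[0,0,0,0]]';python3 look.py w4;python3 -c "
from h import *
go([.5401,.3544,.18],-2.633-1.5708)"
```

```text
t: 12.88
tcp_pos: [0.5353, 0.3517, 0.1601]
tool_rot: [0.655, -0.179, 0.714, 0.17]
wrist_force: [-0.0, -0.4, 0.2]
width: 0.0875
t 12.93 tcp [0.5354 0.3516 0.1601] jaw 2.07 down [-0.078 -0.032 -0.996]
shift cm tool [-2.02  0.04  0.38] world turn 0.009 -> tool yaw -0.009 q7 0.79 w 0.0883
```

View pics/w4.png

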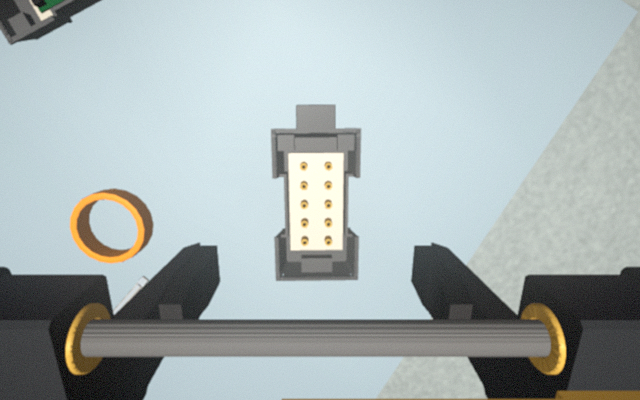

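```bash
python3 rect.py w4 .036 '[[275,279],[358,279],[360,129],[272,129]]' 0.004
```

```text
c [0.5394 0.3553] ang -2.638 L 0.12311051806691206 W 0.06811181601644983 cam [0.48  0.319 0.312]
t 12.93 tcp [0.5354 0.3516 0.1601] jaw 2.07 down [-0.078 -0.032 -0.996]
shift cm tool [ 1.552e+01 -1.000e-02  1.850e+00] world turn 0.004 -> tool yaw -0.004 q7 0.79 w 0.0883
```

```bash
python3 -m pendant '[[4.5,0,0.6,0],[4.5,0,0.5,0],[3,0,0.3,0],[2,0,0.2,0]]';python3 -c "
from h import *
go([.5394,.3553,.004],-2.638-1.5708)"
```

```text
t: 13.42
tcp_pos: [0.541, 0.3569, 0.0183]
tool_rot: [0.657, -0.177, 0.712, 0.171]
wrist_force: [-0.0, -0.6, 1.3]
width: 0.0881
t 13.43 tcp [0.541  0.3569 0.0183] jaw 2.069 down [-0.073 -0.028 -0.997]
shift cm tool [ 1.44 -0.08 -0.11] world turn 0.006 -> tool yaw -0.006 q7 0.7 w 0.0881
```

```bash
python3 -m pendant '[[1.1,-0.08,-0.1,0],[0.3,0,0,0]]'; python3 -m pendant '[[0,0,0,0],[0,0,0,0],[0,0,0,0],[0,0,0,0],[0,0,0,0]]' -1 25;python3 -c "
from h import *
go([.5394,.3553,.004],-2.638-1.5708)"
```

```text
t: 13.68
tcp_pos: [0.5393, 0.3552, 0.0033]
tool_rot: [0.657, -0.177, 0.712, 0.171]
wrist_force: [0.1, 0.4, 0.5]
width: 0.0878
t: 14.3
tcp_pos: [0.5407, 0.3566, 0.0064]
tool_rot: [0.659, -0.176, 0.711, 0.172]
wrist_force: [0.5, 0.4, -1.6]
width: 0.052
t 14.3 tcp [0.5407 0.3566 0.0064] jaw 2.068 down [-0.07  -0.025 -0.997]
shift cm tool [ 0.25 -0.05 -0.15] world turn 0.007 -> tool yaw -0.007 q7 0.69 w 0.052
```

```bash
python3 -m pendant '[[-1,0,0,0],[-4,0,0,0],[-4,0,0,0],[-4,0,0,0],[0,0,0,0.187],[0,0,0,0.187],[0,0,0,0.187],[0,0,0,0.187],[0,0,0,0.187],[0,0,0,0.187],[0,0,0,0.187],[0,0,0,0.187],[0,0,0,0]]';python3 -c "
from h import *
go([.4969,-.1184,.15],.56)"
```

```text
t: 15.92
tcp_pos: [0.548, 0.362, 0.1477]
tool_rot: [0.601, 0.322, 0.638, -0.358]
wrist_force: [-0.5, 0.1, -0.0]
width: 0.0518
t 15.93 tcp [0.548  0.362  0.1477] jaw 0.567 down [-0.07  -0.02  -0.997]
shift cm tool [  1.08 -30.06  37.8 ] world turn -0.007 -> tool yaw 0.007 q7 -0.49 w 0.0518
```

```bash
python3 -m pendant '[[0,-3.3,4.2,0],[0,-3.3,4.2,0],[0,-3.3,4.2,0],[0,-3.3,4.2,0],[0,-3.3,4.2,0],[0,-3.3,4.2,0],[0,-3.3,4.2,0],[0,-3.3,4.2,0],[0,-3.3,4.2,0],[0,0,0,0]]';python3 look.py w5;python3 -c "
from h import *
go([.4969,-.1184,.08],.56)"
```

```text
t: 17.18
tcp_pos: [0.5086, -0.1289, 0.1605]
tool_rot: [0.608, 0.311, 0.645, -0.342]
wrist_force: [0.3, 0.2, -1.9]
width: 0.0522
t 17.23 tcp [ 0.5094 -0.1255  0.1609] jaw 0.614 down [-0.064 -0.012 -0.998]
shift cm tool [ 8.14 -0.13 -1.08] world turn -0.054 -> tool yaw 0.054 q7 0.13 w 0.0517
```

View pics/w5.png

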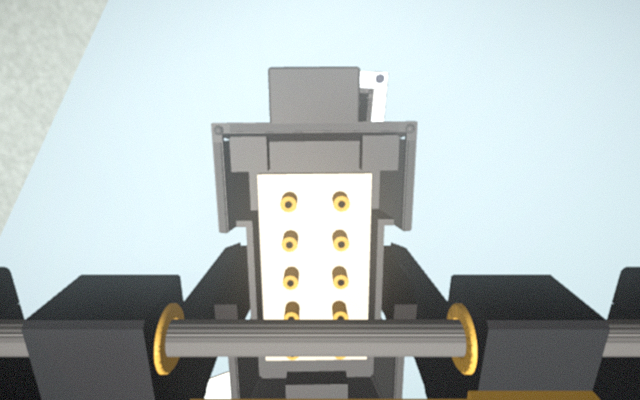

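```bash
cat > tt.py <<'E'
import sys,json
from h import *
q=json.loads(sys.argv[1]); R0=Rn.from_quat([q[1],q[2],q[3],q[0]]).as_matrix()
p,R,s=tool(); u=R@R0.T@np.array([0,0,1.]); print("tray up now",u.round(3),"along jaw",round(u@R[:,1],3),"along toolz",round(u@R[:,2],3),"vert part vs tool y,z", "force",s["wrist_force"])
y=R[:,1].copy();y[2]=0;y/=np.linalg.norm(y);z=np.array([y[1],-y[0],0]);print("tilt along jaw",round(u@y,3),"along long axis(tool z)",round(u@z,3))
E
python3 tt.py '[0.659,-0.176,0.711,0.172]'
```

```text
tray up now [0.032 0.078 0.996] along jaw 0.013 along toolz -0.073 vert part vs tool y,z force [-0.83905486  0.0980682  -0.38693686]
tilt along jaw 0.072 along long axis(tool z) -0.045
```

```bash
T='from h import *
p,R,s=tool();print(p.round(3),"down",R[:2,0].round(4),"q",np.round(s["qpos"],3),s["t"])'
python3 -c "$T"; python3 -m pendant '[[0,0,0,0.187],[0,0,0,0.187],[0,0,0,0.187],[0,0,0,0.187],[0,0,0,0]]'>/dev/null; python3 -c "$T"
python3 -m pendant '[[0,0,0,-0.08],[0,0,0,-0.08],[0,0,0,-0.08],[0,0,0,-0.08],[0,0,0,-0.08],[0,0,0,-0.08],[0,0,0,-0.08],[0,0,0,-0.08],[0,0,0,-0.08]]'>/dev/null; python3 -c "$T"
python3 -m pendant '[[3,0,0,0],[3,0,0,0]]'>/dev/null; python3 -c "$T"
python3 -m pendant '[[-1.5,0,0,0],[-1.5,0,0,0],[-1.5,0,0,0],[-1.5,0,0,0]]'>/dev/null; python3 -c "$T"
```

```text
[ 0.509 -0.126  0.161] down [-0.0641 -0.0119] q [ 0.512  0.761 -0.631  1.873  0.631  0.789  0.134] 17.225
[ 0.511 -0.115  0.162] down [-0.0602 -0.0044] q [ 0.382  0.718 -0.429  1.881  0.449  0.702 -0.447] 17.85
[ 0.514 -0.102  0.164] down [-0.0559  0.0021] q [ 0.497  0.761 -0.666  1.877  0.636  0.792  0.159] 18.975
[ 0.513 -0.1    0.105] down [-0.0486  0.0042] q [ 0.451  0.842 -0.592  1.925  0.739  0.661  0.081] 19.225
[ 0.517 -0.098  0.171] down [-0.0477  0.0058] q [ 0.5    0.754 -0.682  1.871  0.633  0.8    0.179] 19.725
```

```bash
T='from h import *
p,R,s=tool();print(p.round(3),"down",R[:2,0].round(4),s["t"])'
python3 -m pendant '[[0,0,0,0.187],[0,0,0,0.187],[0,0,0,0.187],[0,0,0,0.187],[0,0,0,0.187],[0,0,0,0.187],[0,0,0,0.187],[0,0,0,0.187],[0,0,0,0]]'>/dev/null; python3 -c "$T"
python3 -m pendant '[[0,0,0,-0.08],[0,0,0,-0.08],[0,0,0,-0.08],[0,0,0,-0.08],[0,0,0,-0.08],[0,0,0,-0.08],[0,0,0,-0.08],[0,0,0,-0.08],[0,0,0,-0.08],[0,0,0,-0.08],[0,0,0,-0.08],[0,0,0,-0.08],[0,0,0,-0.08],[0,0,0,-0.08],[0,0,0,-0.08],[0,0,0,-0.08],[0,0,0,-0.08],[0,0,0,-0.08],[0,0,0,-0.08],[0,0,0,-0.08]]'>/dev/null;python3 -c "
from h import *
go([.4969,-.1184,.08],.56)";python3 tt.py '[0.659,-0.176,0.711,0.172]'
```

```text
[ 0.522 -0.096  0.186] down [-0.0289  0.0089] 20.85
t 23.35 tcp [ 0.5259 -0.0975  0.203 ] jaw 0.94 down [-0.008  0.008 -1.   ]
shift cm tool [12.31 -3.42 -0.97] world turn -0.38 -> tool yaw 0.38 q7 0.39 w 0.0518
tray up now [-0.043  0.045  0.998] along jaw 0.013 along toolz -0.073 vert part vs tool y,z force [ 0.42753114 -0.02035162 -1.47550764]
tilt along jaw 0.011 along long axis(tool z) -0.061
```

```bash
python3 -m pendant '[[0,0,0,0.18],[0,0,0,0.18],[2,0,0,0],[2,0,0,0]]'>/dev/null;python3 -c "
from h import *
go([.4969,-.1184,.08],.56)";python3 tt.py '[0.659,-0.176,0.711,0.172]'
```

```text
t 23.85 tcp [ 0.5279 -0.0983  0.1668] jaw 0.583 down [-0.     0.008 -1.   ]
shift cm tool [ 8.67 -3.72  0.03] world turn -0.023 -> tool yaw 0.023 q7 0.06 w 0.0517
tray up now [-0.029  0.06   0.998] along jaw 0.013 along toolz -0.073 vert part vs tool y,z force [ 0.06369375 -0.5907584  -1.29295925]
tilt along jaw 0.009 along long axis(tool z) -0.066
```

```bash
python3 -m pendant '[[3,-2,0,0.02],[3,-1.8,0,0],[1.5,-0.3,0,0]]'>/dev/null;python3 -c "
from h import *
go([.4969,-.1184,.052],.56)"
```

```text
t 24.23 tcp [ 0.4948 -0.1209  0.0919] jaw 0.574 down [ 0.005  0.008 -1.   ]
shift cm tool [ 4.    0.28 -0.08] world turn -0.014 -> tool yaw 0.014 q7 -0.07 w 0.0516
```

```bash
python3 -m pendant '[[1.5,0.1,0,0.01],[1.4,0,0,0]]'>/dev/null;python3 -c "
from h import *
go([.4969,-.1184,.052],.56)"
```

```text
t 24.48 tcp [ 0.4972 -0.1204  0.0627] jaw 0.567 down [ 0.008  0.008 -1.   ]
shift cm tool [ 1.07  0.07 -0.18] world turn -0.007 -> tool yaw 0.007 q7 -0.13 w 0.0516
```

```bash
python3 -m pendant '[[0.6,-0.05,-0.25,0],[0.4,-0.05,0,0]]';python3 -c "
from h import *
go([.4969,-.1184,.0465],.56)"
```

```text
t: 24.72
tcp_pos: [0.4957, -0.118, 0.0519]
tool_rot: [0.622, 0.344, 0.619, -0.335]
wrist_force: [-1.7, 0.0, -0.5]
width: 0.0512
t 24.73 tcp [ 0.4957 -0.118   0.0519] jaw 0.569 down [ 0.009  0.008 -1.   ]
shift cm tool [0.54 0.07 0.1 ] world turn -0.009 -> tool yaw 0.009 q7 -0.16 w 0.0512
```

```bash
python3 -m pendant '[[0.3,0.05,0.08,0]]';python3 -m pendant '[[0,0,0,0],[0,0,0,0],[0,0,0,0],[0,0,0,0]]' 1;python3 -m pendant '[[-3,0,0,0],[-4,0,0,0],[-4,0,0,0],[-3,0,0,0],[0,0,0,0]]';python3 look.py w6;python3 -c "
from h import *
go([.4686,.1132,.17],-.633+1.5708)"
```

```text
t: 24.85
tcp_pos: [0.4965, -0.1185, 0.0489]
tool_rot: [0.622, 0.343, 0.619, -0.335]
wrist_force: [-0.9, -1.7, 3.7]
width: 0.0518
t: 25.35
tcp_pos: [0.4977, -0.1185, 0.0499]
tool_rot: [0.623, 0.344, 0.618, -0.335]
wrist_force: [-0.2, -0.2, 0.0]
width: 0.0877
t: 25.98
tcp_pos: [0.4958, -0.1195, 0.1938]
tool_rot: [0.622, 0.343, 0.619, -0.335]
wrist_force: [0.0, -0.2, -0.2]
width: 0.0883
t 26.02 tcp [ 0.4949 -0.1196  0.1927] jaw 0.57 down [ 0.008  0.008 -1.   ]
shift cm tool [  2.43  10.33 -21.01] world turn 0.367 -> tool yaw -0.367 q7 0.09 w 0.0881
```

View pics/w6.png

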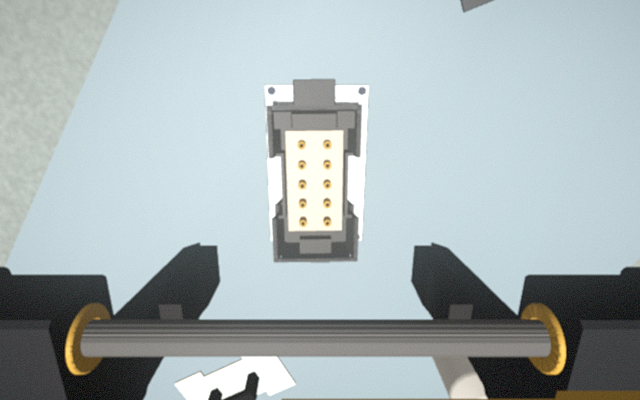

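```bash
for z in .076 .066; do python3 rect.py w6 $z '[[274,262],[358,262],[361,103],[267,103]]' 0.1|head -1;done
```

```text
c [ 0.4963 -0.1177] ang 2.153 L 0.12644774946581655 W 0.06814736537425604 cam [ 0.453 -0.056  0.34 ]
c [ 0.4979 -0.12  ] ang 2.153 L 0.1312325619528941 W 0.07072607765803868 cam [ 0.453 -0.056  0.34 ]
```

```bash
python3 -m pendant '[[0,2.1,-4.2,0],[0,2.1,-4.2,0],[0,2.1,-4.2,0],[0,2.1,-4.2,0],[0,2.1,-4.2,0],[0,0,0,-0.12],[0,0,0,-0.12],[0,0,0,-0.12],[0,0,0,0]]';python3 look.py w7;python3 -c "
from h import *
go([.4686,.1132,.17],-.633+1.5708)"
```

```text
t: 27.15
tcp_pos: [0.4632, 0.1191, 0.1822]
tool_rot: [0.668, 0.219, 0.677, -0.219]
wrist_force: [0.2, -0.4, -0.8]
width: 0.0878
t 27.2 tcp [0.4632 0.119  0.1823] jaw 0.94 down [-0.012  0.003 -1.   ]
shift cm tool [ 1.22 -0.15  0.79] world turn -0.002 -> tool yaw 0.002 q7 -0.13 w 0.0882
```

View pics/w7.png

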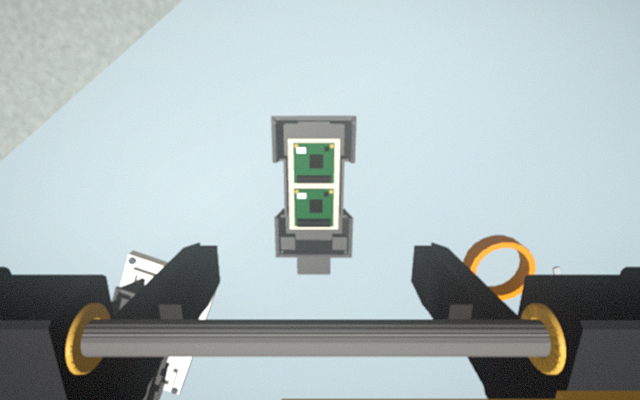

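```bash
python3 rect.py w7 .036 '[[272,117],[356,117],[353,257],[275,257]]' 0.004
```

```text
c [0.4684 0.1127] ang -0.631 L 0.12366337576116423 W 0.0689471240580816 cam [0.403 0.164 0.329]
t 27.2 tcp [0.4632 0.119  0.1823] jaw 0.94 down [-0.012  0.003 -1.   ]
shift cm tool [17.82 -0.13  0.99] world turn 0.0 -> tool yaw -0.0 q7 -0.13 w 0.0882
```

```bash
python3 -m pendant '[[4.5,0,0.3,0],[4.5,0,0.3,0],[4.5,0,0.3,0],[2.5,0,0.1,0]]';python3 -c "
from h import *
go([.4684,.1127,.004],-.631+1.5708)"
```

```text
t: 27.7
tcp_pos: [0.4716, 0.1135, 0.018]
tool_rot: [0.668, 0.224, 0.674, -0.222]
wrist_force: [0.0, 0.8, -0.1]
width: 0.0879
t 27.7 tcp [0.4716 0.1135 0.018 ] jaw 0.929 down [-0.008  0.005 -1.   ]
shift cm tool [ 1.41 -0.26 -0.19] world turn 0.011 -> tool yaw -0.011 q7 -0.49 w 0.0879
```

```bash
python3 -m pendant '[[1.1,-0.25,-0.2,-0.01],[0.3,-0.05,0,0]]'; python3 -m pendant '[[0,0,0,0],[0,0,0,0],[0,0,0,0],[0,0,0,0],[0,0,0,0]]' -1 25;python3 -c "
from h import *
go([.4684,.1127,0],-.631+1.5708)"
```

```text
t: 27.95
tcp_pos: [0.4666, 0.1117, 0.0012]
tool_rot: [0.667, 0.22, 0.676, -0.221]
wrist_force: [-0.1, -0.4, 0.5]
width: 0.0881
t: 28.58
tcp_pos: [0.468, 0.1119, 0.0027]
tool_rot: [0.668, 0.222, 0.675, -0.221]
wrist_force: [-1.1, 0.3, -0.1]
width: 0.0514
t 28.57 tcp [0.468  0.1119 0.0027] jaw 0.933 down [-0.009  0.004 -1.   ]
shift cm tool [ 0.27  0.09 -0.02] world turn 0.007 -> tool yaw -0.007 q7 -0.56 w 0.0514
```

```bash
python3 -m pendant '[[-1,0,0,0],[-4,0,0,0],[-4,0,0,0],[-4,0,0,0],[-3,0,0,0],[0,0,0,0.12],[0,0,0,0.12],[0,0,0,0.12],[0,0,0,0]]';python3 -c "
from h import *
go([.4963,-.1177,.15],.57)"
```

```text
t: 29.7
tcp_pos: [0.4682, 0.1096, 0.1681]
tool_rot: [0.615, 0.34, 0.623, -0.343]
wrist_force: [-1.1, 0.6, -1.8]
width: 0.0516
t 29.7 tcp [0.4682 0.1096 0.1681] jaw 0.562 down [-0.012  0.002 -1.   ]
shift cm tool [ 1.74 -9.72 20.74] world turn 0.008 -> tool yaw -0.008 q7 -0.42 w 0.0516
```

```bash
python3 -m pendant '[[0,-1.9,4.1,0],[0,-1.9,4.1,0],[0,-1.9,4.1,0],[0,-1.9,4.1,0],[0,-1.9,4.1,0],[0,0,0,0]]';python3 -c "
from h import *
go([.4963,-.1177,.085],.57)"; python3 tt.py '[0.668,0.222,0.675,-0.221]'
```

```text
t: 30.45
tcp_pos: [0.4993, -0.1204, 0.1662]
tool_rot: [0.618, 0.335, 0.626, -0.337]
wrist_force: [-0.5, 0.8, -1.1]
width: 0.0512
t 30.45 tcp [ 0.4993 -0.1204  0.1662] jaw 0.58 down [-0.012  0.003 -1.   ]
shift cm tool [ 8.12 -0.03 -0.32] world turn -0.01 -> tool yaw 0.01 q7 0.06 w 0.0512
tray up now [0.005 0.004 1.   ] along jaw -0.002 along toolz -0.01 vert part vs tool y,z force [-0.45328738  0.78748755 -1.05017989]
tilt along jaw 0.007 along long axis(tool z) -0.001
```

Tray level. Descend to just over the rim.

```bash
python3 -m pendant '[[3,0,-0.1,0.01],[3,0,-0.1,0],[1.2,0,-0.1,0]]';python3 -c "
from h import *
go([.4963,-.1177,.0727],.57)"
```

```text
t: 30.82
tcp_pos: [0.4977, -0.116, 0.0934]
tool_rot: [0.618, 0.338, 0.625, -0.338]
wrist_force: [-0.2, 0.1, -1.1]
width: 0.0519
t 30.82 tcp [ 0.4977 -0.116   0.0934] jaw 0.575 down [-0.009  0.005 -1.   ]
shift cm tool [ 2.07 -0.2   0.09] world turn -0.005 -> tool yaw 0.005 q7 -0.07 w 0.0519
```

```bash
python3 -m pendant '[[0.7,-0.25,0.05,0],[0.6,-0.1,0,0]]';python3 -c "
from h import *
go([.4963,-.1177,.0727],.57)"
```

```text
t: 31.08
tcp_pos: [0.4951, -0.117, 0.0803]
tool_rot: [0.618, 0.337, 0.625, -0.336]
wrist_force: [-0.8, 0.2, -0.4]
width: 0.0516
t 31.07 tcp [ 0.4951 -0.117   0.0803] jaw 0.578 down [-0.009  0.006 -1.   ]
shift cm tool [0.76 0.07 0.13] world turn -0.008 -> tool yaw 0.008 q7 -0.1 w 0.0516
```

```bash
python3 -m pendant '[[0.4,0.05,0.1,0],[0.3,0,0,0]]';python3 -c "
from h import *
go([.4963,-.1177,.0727],.57)"
```

```text
t: 31.32
tcp_pos: [0.4967, -0.1176, 0.0736]
tool_rot: [0.619, 0.337, 0.625, -0.336]
wrist_force: [-0.1, 1.1, -1.0]
width: 0.0517
t 31.32 tcp [ 0.4967 -0.1176  0.0736] jaw 0.578 down [-0.007  0.005 -1.   ]
shift cm tool [ 0.09 -0.04 -0.02] world turn -0.008 -> tool yaw 0.008 q7 -0.11 w 0.0517
```

```bash
python3 -m pendant '[[0.1,0,0,0]]'; python3 -m pendant '[[0,0,0,0],[0,0,0,0],[0,0,0,0],[0,0,0,0]]' 1;python3 -m pendant '[[-3,0,0,0],[-4,0,0,0],[-4,0,0,0],[-1,0,0,0],[0,0,0,0]]';python3 look.py w8;python3 -c "
from h import *
go([.5561,-.3824,.19],-2.083+1.5708)"
```

```text
t: 31.45
tcp_pos: [0.4969, -0.1177, 0.0727]
tool_rot: [0.619, 0.337, 0.625, -0.336]
wrist_force: [-0.8, 0.0, -0.3]
width: 0.0514
t: 31.95
tcp_pos: [0.4975, -0.1177, 0.0734]
tool_rot: [0.619, 0.337, 0.624, -0.336]
wrist_force: [-0.0, -0.6, 0.0]
width: 0.0875
t: 32.58
tcp_pos: [0.4972, -0.1184, 0.1957]
tool_rot: [0.618, 0.337, 0.625, -0.336]
wrist_force: [-0.4, 0.2, -0.6]
width: 0.0882
t 32.62 tcp [ 0.497  -0.1184  0.1952] jaw 0.579 down [-0.009  0.005 -1.   ]
shift cm tool [ 0.33 -9.49 25.34] world turn -1.091 -> tool yaw 1.091 q7 0.1 w 0.0882
```

View pics/w8.png

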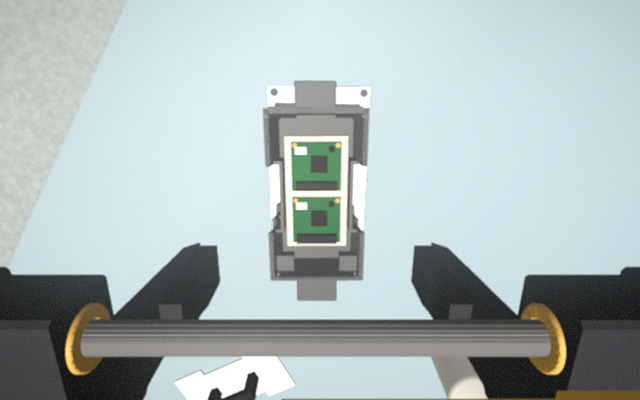

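```bash
for z in .106 .1;do python3 rect.py w8 $z '[[264,109],[369,109],[362,279],[270,279]]' 0.1|head -1;done
python3 -m pendant '[[0,-1.9,5,0],[0,-1.9,5,0],[0,-1.9,5,0],[0,-1.9,5,0],[0,-1.9,5,0],[0,0,0,0.18],[0,0,0,0.18],[0,0,0,0.18],[0,0,0,0.18],[0,0,0,0.18],[0,0,0,0.18],[0,0,0,0]]';python3 look.py w9;python3 -c "
from h import *
go([.5561,-.3824,.17],-2.083+1.5708)"
```

```text
c [ 0.4968 -0.1173] ang -0.994 L 0.12300685615176359 W 0.06803804752033679 cam [ 0.457 -0.055  0.343]
c [ 0.4978 -0.1189] ang -0.994 L 0.1261247841895871 W 0.06976264842990464 cam [ 0.457 -0.055  0.343]
t: 34.12
tcp_pos: [0.5466, -0.3839, 0.1658]
tool_rot: [-0.341, -0.602, -0.367, 0.623]
wrist_force: [0.2, 0.3, 1.2]
width: 0.0881
t 34.17 tcp [ 0.5464 -0.3838  0.1657] jaw -0.522 down [-0.045  0.017 -0.999]
shift cm tool [-0.47  0.75 -0.6 ] world turn 0.01 -> tool yaw -0.01 q7 -0.3 w 0.0883
```

View pics/w9.png

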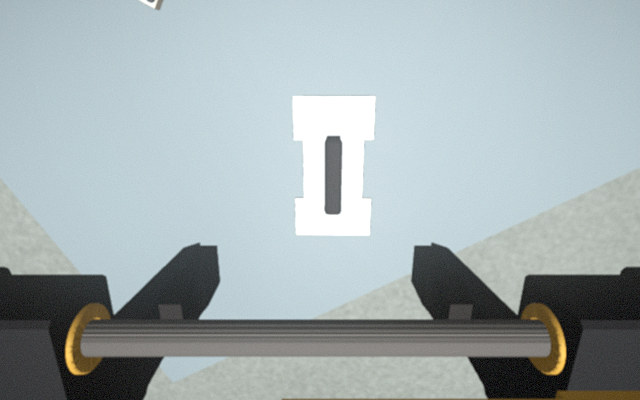

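```bash
python3 rect.py w9 .007 '[[293,96],[376,96],[371,236],[295,236]]' 0.014;python3 rect.py w9 .038 '[[325,138],[341,138],[341,213],[325,213]]' 0.014;
```

```text
c [ 0.5568 -0.3844] ang -2.089 L 0.12490899664511886 W 0.06910285856755252 cam [ 0.592 -0.32   0.311]
t 34.17 tcp [ 0.5464 -0.3838  0.1657] jaw -0.522 down [-0.045  0.017 -0.999]
shift cm tool [15.1   1.64 -0.57] world turn 0.004 -> tool yaw -0.004 q7 -0.3 w 0.0883
c [ 0.5575 -0.3822] ang -2.079 L 0.060954251369833505 W 0.01259832515361449 cam [ 0.592 -0.32   0.311]
t 34.17 tcp [ 0.5464 -0.3838  0.1657] jaw -0.522 down [-0.045  0.017 -0.999]
shift cm tool [15.1   1.59 -0.8 ] world turn 0.014 -> tool yaw -0.014 q7 -0.3 w 0.0883
```

```bash
python3 -m pendant '[[4.5,0.5,-0.2,0],[4.5,0.4,-0.2,0],[2.5,0.3,-0.2,0],[1,0,0,0]]';python3 -c "
from h import *
go([.557,-.3833,.014],-2.084+1.5708)"
```

```text
t: 34.67
tcp_pos: [0.5545, -0.3825, 0.035]
tool_rot: [-0.345, -0.599, -0.371, 0.62]
wrist_force: [0.3, 0.1, 0.0]
width: 0.0881
t 34.67 tcp [ 0.5545 -0.3825  0.035 ] jaw -0.509 down [-0.045  0.017 -0.999]
shift cm tool [ 2.08  0.36 -0.06] world turn -0.004 -> tool yaw 0.004 q7 -0.35 w 0.0881
```

```bash
T='from h import *
p,R,s=tool();print(p.round(3),"down",R[:2,0].round(4),s["t"])'
python3 -m pendant '[[-3,0,0,0],[-3,0,0,0],[0,0,0,0.187],[0,0,0,0.187],[0,0,0,0.187],[0,0,0,0.187],[0,0,0,0.187],[0,0,0,0.187]]'>/dev/null; python3 -c "$T"
python3 -m pendant '[[0,0,0,-0.08],[0,0,0,-0.08],[0,0,0,-0.08],[0,0,0,-0.08],[0,0,0,-0.08],[0,0,0,-0.08],[0,0,0,-0.08],[0,0,0,-0.08],[0,0,0,-0.08],[0,0,0,-0.08],[0,0,0,-0.08],[0,0,0,-0.08],[0,0,0,-0.08]]'>/dev/null;python3 -c "
from h import *
go([.557,-.3833,.014],-2.084+1.5708)"
```

```text
[ 0.557 -0.384  0.098] down [-0.0427  0.0181] 35.675
t 37.3 tcp [ 0.5583 -0.3861  0.1057] jaw -0.535 down [-0.035  0.013 -0.999]
shift cm tool [ 9.18  0.08 -0.24] world turn 0.022 -> tool yaw -0.022 q7 -0.34 w 0.0884
```

```bash
python3 -m pendant '[[4,0.05,-0.1,-0.02],[3,0.05,-0.1,0],[1.6,0,0,0]]';python3 -c "
from h import *
go([.557,-.3833,.014],-2.084+1.5708)"
```

```text
t: 37.67
tcp_pos: [0.5595, -0.3859, 0.0213]
tool_rot: [-0.35, -0.603, -0.366, 0.617]
wrist_force: [-1.1, -0.1, 0.3]
width: 0.088
t 37.67 tcp [ 0.5595 -0.3859  0.0213] jaw -0.51 down [-0.028  0.01  -1.   ]
shift cm tool [ 0.74 -0.33 -0.11] world turn -0.003 -> tool yaw 0.003 q7 -0.36 w 0.088
```

```bash
python3 -m pendant '[[0.7,-0.3,-0.1,0],[0,0,0,0]]'; python3 -m pendant '[[0,0,0,0],[0,0,0,0],[0,0,0,0],[0,0,0,0],[0,0,0,0],[0,0,0,0],[0,0,0,0]]' -1 20;python3 -c "
from h import *
go([.557,-.3833,0],-2.084+1.5708)"
```

```text
t: 37.92
tcp_pos: [0.5568, -0.3834, 0.0141]
tool_rot: [-0.35, -0.603, -0.366, 0.617]
wrist_force: [-0.6, 0.9, 0.7]
width: 0.0882
t: 38.8
tcp_pos: [0.5586, -0.3845, 0.0172]
tool_rot: [-0.351, -0.603, -0.365, 0.616]
wrist_force: [-0.8, -0.2, 0.5]
width: 0.0203
t 38.8 tcp [ 0.5586 -0.3845  0.0172] jaw -0.509 down [-0.025  0.007 -1.   ]
shift cm tool [ 1.72 -0.16 -0.04] world turn -0.004 -> tool yaw 0.004 q7 -0.37 w 0.0203
```

```bash
python3 -m pendant '[[0,0,0,0],[0,0,0,0],[0,0,0,0]]';python3 -m pendant '[[-1,0,0,0],[-4,0,0,0],[-4,0,0,0],[-4,0,0,0],[-3,0,0,0],[0,0,0,0]]';python3 -c "
from h import *
go([.4968,-.1173,.19],.57)"
```

```text
t: 39.17
tcp_pos: [0.5583, -0.3844, 0.0171]
tool_rot: [-0.351, -0.603, -0.365, 0.616]
wrist_force: [0.0, 1.2, 0.3]
width: 0.0136
t: 39.92
tcp_pos: [0.563, -0.3856, 0.1841]
tool_rot: [-0.352, -0.604, -0.365, 0.616]
wrist_force: [-0.3, -0.2, -1.6]
width: 0.0137
t 39.92 tcp [ 0.563  -0.3856  0.1841] jaw -0.508 down [-0.024  0.007 -1.   ]
shift cm tool [ -0.25 -18.85 -20.22] world turn 1.078 -> tool yaw -1.078 q7 -0.29 w 0.0137
```

```bash
python3 -m pendant '[[0,0,0,-0.09],[0,0,0,-0.09],[0,0,0,-0.09],[0,0,0,-0.09],[0,0,0,-0.09],[0,0,0,-0.09],[0,0,0,-0.09],[0,0,0,-0.09],[0,0,0,-0.09],[0,0,0,-0.09],[0,0,0,-0.09],[0,0,0,-0.09]]';python3 -c "
from h import *
go([.4968,-.1173,.19],.57)"
```

```text
t: 41.42
tcp_pos: [0.5531, -0.3818, 0.1674]
tool_rot: [0.609, 0.324, 0.645, -0.328]
wrist_force: [0.2, -0.3, -0.9]
width: 0.0135
t 41.42 tcp [ 0.5531 -0.3818  0.1674] jaw 0.613 down [-0.048  0.018 -0.999]
shift cm tool [ -1.52  10.53 -24.97] world turn -0.043 -> tool yaw 0.043 q7 0.65 w 0.0135
```

```bash
python3 -m pendant '[[-0.3,1.75,-4.1,0.02],[-0.3,1.75,-4.1,0.02],[0,1.75,-4.1,0],[0,1.75,-4.1,0],[0,1.75,-4.1,0],[0,1.75,-4.1,0],[0,0,0,0]]';python3 -c "
from h import *
go([.4968,-.1173,.135],.57)";python3 tt.py '[-0.351,-0.603,-0.365,0.616]'
```

```text
t: 42.3
tcp_pos: [0.4997, -0.1108, 0.173]
tool_rot: [0.598, 0.336, 0.642, -0.342]
wrist_force: [0.5, -0.5, -1.2]
width: 0.0137
t 42.3 tcp [ 0.4997 -0.1108  0.173 ] jaw 0.571 down [-0.059  0.024 -0.998]
shift cm tool [ 3.79 -0.46  0.58] world turn -0.001 -> tool yaw 0.001 q7 0.08 w 0.0137
tray up now [ 0.04  -0.043  0.998] along jaw -0.026 along toolz 0.006 vert part vs tool y,z force [ 0.52687845 -0.49175394 -1.1874675 ]
tilt along jaw 0.01 along long axis(tool z) 0.057
```

```bash
python3 -m pendant '[[0,0,0,0.187],[0,0,0,0.187],[0,0,0,0.187],[0,0,0,0.187],[0,0,0,0.187],[0,0,0,0.187],[0,0,0,0.187],[0,0,0,0.187]]'>/dev/null
python3 -m pendant '[[0,0,0,-0.08],[0,0,0,-0.08],[0,0,0,-0.08],[0,0,0,-0.08],[0,0,0,-0.08],[0,0,0,-0.08],[0,0,0,-0.08],[0,0,0,-0.08],[0,0,0,-0.08],[0,0,0,-0.08],[0,0,0,-0.08],[0,0,0,-0.08],[0,0,0,-0.08],[0,0,0,-0.08],[0,0,0,-0.08],[0,0,0,-0.08]]'>/dev/null;python3 -c "
from h import *
go([.4968,-.1173,.135],.57)";python3 tt.py '[-0.351,-0.603,-0.365,0.616]'
```

```text
t 45.3 tcp [ 0.4867 -0.1434  0.1529] jaw 0.36 down [-0.093  0.013 -0.996]
shift cm tool [ 1.72  2.01 -2.01] world turn 0.21 -> tool yaw -0.21 q7 -0.05 w 0.0134
tray up now [ 0.071 -0.028  0.997] along jaw -0.026 along toolz 0.006 vert part vs tool y,z force [-0.29444263 -0.51599042 -0.94162943]
tilt along jaw 0.056 along long axis(tool z) 0.051
```

```bash
T='from h import *
p,R,s=tool();print(p.round(3),"down",R[:2,0].round(4),"q",np.round(s["qpos"],3),s["t"])'
python3 -c "$T"
python3 -m pendant '[[-2.5,0,0,0],[-2,0,0,0]]'>/dev/null;python3 -c "$T"
python3 -m pendant '[[0,0,0,-0.187],[0,0,0,-0.187],[0,0,0,-0.187],[0,0,0,-0.187]]'>/dev/null;python3 -c "$T"
python3 -m pendant '[[0,0,0,0.08],[0,0,0,0.08],[0,0,0,0.08],[0,0,0,0.08],[0,0,0,0.08],[0,0,0,0.08]]'>/dev/null;python3 -c "$T"
python3 -m pendant '[[0,0,0,0],[0,0,0,0],[0,0,0,0],[0,0,0,0]]'>/dev/null;python3 -c "$T"
```

```text
[ 0.487 -0.143  0.153] down [-0.0932  0.0134] q [ 0.556  0.766 -0.615  1.899  0.598  0.774 -0.05 ] 45.3
[ 0.489 -0.147  0.195] down [-0.1002  0.0141] q [ 0.588  0.713 -0.66   1.848  0.533  0.879  0.009] 45.55
[ 0.488 -0.153  0.194] down [-0.1025  0.0116] q [ 0.703  0.777 -0.868  1.841  0.682  0.977  0.623] 46.05
[ 0.484 -0.162  0.187] down [-0.1125  0.0125] q [ 0.647  0.746 -0.724  1.844  0.595  0.911  0.225] 46.8
[ 0.482 -0.164  0.186] down [-0.1152  0.0123] q [ 0.65   0.749 -0.723  1.844  0.597  0.912  0.228] 47.3
```

```bash
T='from h import *
p,R,s=tool();print(p.round(3),"down",R[:2,0].round(4),"jaw",np.arctan2(R[1,1],R[0,1]).round(3),s["t"])'
python3 -c "$T"
python3 -m pendant '[[0,3,0,0],[0,2,0,0]]'>/dev/null;python3 -c "$T"
python3 -m pendant '[[0,0,-3,0],[0,0,-2,0]]'>/dev/null;python3 -c "$T"
python3 -m pendant '[[0,0,3,0],[0,0,2,0]]'>/dev/null;python3 -c "$T"
python3 -m pendant '[[0,-3,0,0],[0,-2,0,0]]'>/dev/null;python3 -c "$T"
python3 -m pendant '[[-3,0,0,0],[-2,0,0,0]]'>/dev/null;python3 -c "$T"
python3 -m pendant '[[3,0,0,0],[2,0,0,0]]'>/dev/null;python3 -c "$T"
```

```text
[ 0.482 -0.164  0.186] down [-0.1152  0.0123] jaw 0.608 47.3
[ 0.523 -0.137  0.181] down [-0.1168  0.0112] jaw 0.606 47.55
[ 0.497 -0.094  0.184] down [-0.1153  0.0121] jaw 0.605 47.8
[ 0.525 -0.133  0.181] down [-0.1166  0.0119] jaw 0.614 48.05
[ 0.485 -0.162  0.185] down [-0.115   0.0126] jaw 0.614 48.3
[ 0.488 -0.164  0.235] down [-0.1201  0.0125] jaw 0.614 48.55
[ 0.485 -0.163  0.187] down [-0.1119  0.0111] jaw 0.613 48.8
```

```bash
T='from h import *
p,R,s=tool();print(p.round(3),"down",R[:2,0].round(4),"jaw",np.arctan2(R[1,1],R[0,1]).round(3),s["t"])'
python3 -m pendant '[[-6,0,0,0],[-6,0,0,0],[6,0,0,0],[6,0,0,0],[-6,0,0,0],[-6,0,0,0],[6,0,0,0],[6,0,0,0]]'>/dev/null;python3 -c "$T"
python3 -m pendant '[[-2.5,0,0,0],[-2.5,0,0,0],[-2.5,0,0,0],[-2.5,0,0,0],[5,0,0,0],[5,0,0,0],[-2.5,0,0,0],[-2.5,0,0,0],[-2.5,0,0,0],[-2.5,0,0,0],[5,0,0,0],[5,0,0,0]]'>/dev/null;python3 -c "$T"
python3 -m pendant '[[0,0,0,0.187],[0,0,0,0.187]]'>/dev/null;python3 -c "$T"
python3 -m pendant '[[0,0,0,-0.187],[0,0,0,-0.187]]'>/dev/null;python3 -c "$T"
```

```text
[ 0.487 -0.162  0.187] down [-0.1086  0.0164] jaw 0.615 49.8
[ 0.486 -0.161  0.187] down [-0.1067  0.018 ] jaw 0.621 51.3
[ 0.483 -0.16   0.184] down [-0.1139  0.0204] jaw 0.241 51.55
[ 0.482 -0.16   0.184] down [-0.1143  0.0188] jaw 0.623 51.8
```

```bash
python3 -m pendant '[[0,2.4,-1.4,0.03],[0,2.4,-1.4,0.02],[2,0,0,0]]'>/dev/null;python3 -c "
from h import *
go([.498,-.1173,.14],.57)";python3 tt.py '[-0.351,-0.603,-0.365,0.616]'
```

```text
t 52.17 tcp [ 0.5051 -0.1075  0.163 ] jaw 0.573 down [-0.11   0.02  -0.994]
shift cm tool [ 2.35 -0.93  0.62] world turn -0.003 -> tool yaw 0.003 q7 0.09 w 0.0143
tray up now [ 0.091 -0.039  0.995] along jaw -0.026 along toolz 0.006 vert part vs tool y,z force [ 0.23001398 -1.17134901 -1.20596135]
tilt along jaw 0.055 along long axis(tool z) 0.082
```

```bash
python3 -m pendant '[[1,-0.5,0.3,0],[1,-0.3,0.2,0]]'>/dev/null;python3 -c "
from h import *
go([.498,-.1173,.128],.57)"
```

```text
t 52.42 tcp [ 0.4982 -0.1159  0.1425] jaw 0.574 down [-0.111  0.02  -0.994]
shift cm tool [1.44 0.03 0.22] world turn -0.004 -> tool yaw 0.004 q7 0.07 w 0.0138
```

```bash
python3 -m pendant '[[0.6,0,0.15,0],[0.5,0,0.1,0]]';python3 -c "
from h import *
go([.498,-.1173,.128],.57)"
```

```text
t: 52.68
tcp_pos: [0.4978, -0.1191, 0.1306]
tool_rot: [0.581, 0.326, 0.657, -0.352]
wrist_force: [-0.2, 0.4, -1.5]
width: 0.0141
t 52.67 tcp [ 0.4978 -0.1191  0.1306] jaw 0.572 down [-0.111  0.019 -0.994]
shift cm tool [ 0.26  0.14 -0.12] world turn -0.002 -> tool yaw 0.002 q7 0.06 w 0.0141
```

```bash
python3 -m pendant '[[0.4,0.1,-0.1,0]]';python3 -m pendant '[[0.25,0,0,0]]';python3 -c "
from h import *
go([.498,-.1173,.123],.57)"
```

```text
t: 52.8
tcp_pos: [0.4977, -0.118, 0.1264]
tool_rot: [0.581, 0.326, 0.657, -0.352]
wrist_force: [-0.0, -0.5, 0.0]
width: 0.0138
t: 52.92
tcp_pos: [0.4979, -0.1176, 0.124]
tool_rot: [0.582, 0.326, 0.657, -0.352]
wrist_force: [0.3, 0.8, 1.0]
width: 0.0142
t 52.92 tcp [ 0.4979 -0.1176  0.124 ] jaw 0.572 down [-0.11   0.02  -0.994]
shift cm tool [ 0.09  0.03 -0.01] world turn -0.002 -> tool yaw 0.002 q7 0.05 w 0.0142
```

```bash
python3 -m pendant '[[0.15,0,0,0],[0,0,0,0],[0,0,0,0],[0,0,0,0],[0,0,0,0]]' 1;python3 -m pendant '[[-3,0,0.3,0],[-4,0,0.4,0],[-3,0,0,0],[0,0,0,0]]';python3 look.py w10;python3 -c "
from h import *
cv2.imwrite('pics/s.png',read_camera('scene')[:,:,::-1])
im=cv2.imread('pics/s.png');c=cv2.resize(im[150:225,225:315],(720,600),interpolation=cv2.INTER_CUBIC);cv2.imwrite('pics/s10.png',np.clip(c*1.3,0,255).astype('uint8'))
go([.498,-.1173,.123],.57)"
```

```text
t: 53.55
tcp_pos: [0.4981, -0.1173, 0.1229]
tool_rot: [0.582, 0.326, 0.657, -0.351]
wrist_force: [0.3, 0.1, 0.7]
width: 0.0615
t: 54.05
tcp_pos: [0.5127, -0.1253, 0.2241]
tool_rot: [0.581, 0.326, 0.657, -0.351]
wrist_force: [-0.4, -0.7, -0.1]
width: 0.0885
t 54.15 tcp [ 0.5108 -0.1257  0.2219] jaw 0.573 down [-0.116  0.02  -0.993]
shift cm tool [ 9.99  0.24 -0.6 ] world turn -0.003 -> tool yaw 0.003 q7 0.19 w 0.0879
```

View pics/w10.png

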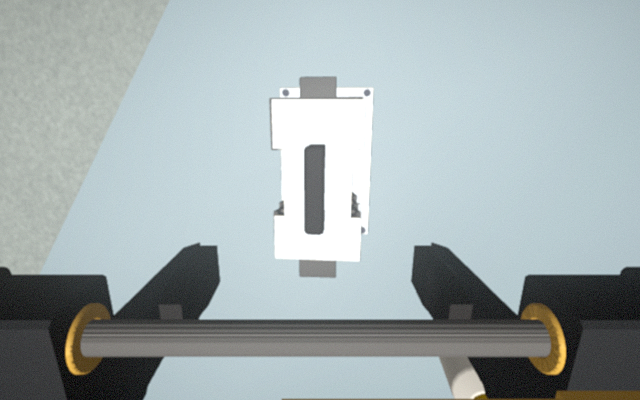

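```bash
for z in .109 .113;do python3 rect.py w10 $z '[[271,98],[364,98],[360,262],[275,259]]' 0.1|head -1;done; python3 rect.py w10 .140 '[[305,145],[325,145],[324,234],[305,234]]' 0.1|head -1;python3 -c "
from h import *
p=dict(np.load('pics/w10.npz'))
c=np.array([.4968,-.1173]);a=-1.0
x=np.array([np.cos(a),np.sin(a)]);y=np.array([-x[1],x[0]])
for i,j in ((-62,34),(-62,-34),(62,-34),(62,34)):
  q=c+x*i/1e3+y*j/1e3; print(proj(p,[*q,.109]).round(1))"
```

```text
c [ 0.4981 -0.1179] ang -0.996 L 0.125442315255389 W 0.06776084615187129 cam [ 0.488 -0.064  0.375]
c [ 0.498  -0.1171] ang -0.996 L 0.12355925864045365 W 0.06674366539177347 cam [ 0.488 -0.064  0.375]
c [ 0.4984 -0.1167] ang -1.004 L 0.06144650464361059 W 0.013219800426841958 cam [ 0.488 -0.064  0.375]
[363.8  97.2]
[269.8  97.3]
[273.9 256.7]
[358.7 259.6]
```

View pics/s10.png

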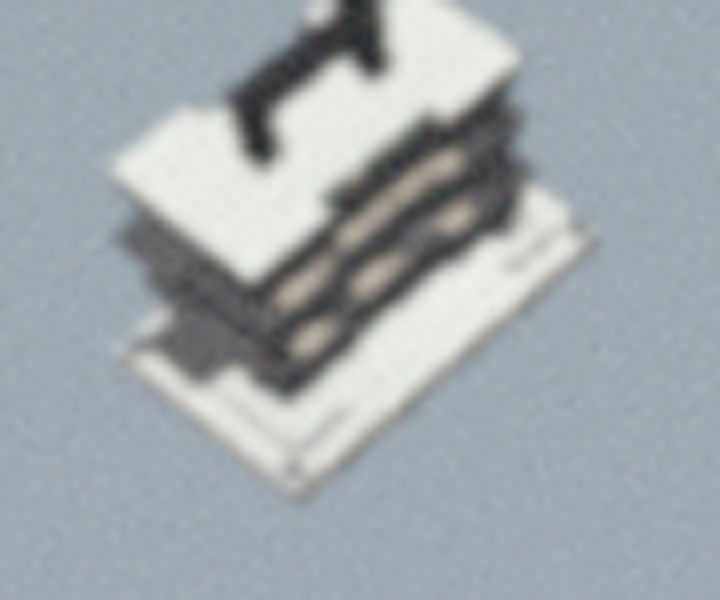

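```bash
python3 -c "
from h import *
p=camera_params('scene')
def show(n,c,a,hx,hy,z):
  x=np.array([np.cos(a),np.sin(a)]);y=np.array([-x[1],x[0]])
  print(n,[((proj(p,[*(c+x*i*hx+y*j*hy),z])-[225,150])*8).round().tolist() for i,j in ((-1,1),(-1,-1),(1,-1),(1,1))])
show('nest',np.array([.4973,-.1155]),-1.0,.075,.046,.012)
for z in (.109,.104,.115):show('cover',np.array([.498,-.1175]),-1.0,.062,.034,z)
"; cat > /dev/null
```

```text
nest [[592.0, 225.0], [412.0, 97.0], [109.0, 344.0], [290.0, 488.0]]
cover [[517.0, 54.0], [374.0, -45.0], [102.0, 168.0], [245.0, 278.0]]
cover [[518.0, 64.0], [376.0, -35.0], [105.0, 178.0], [247.0, 287.0]]
cover [[516.0, 42.0], [372.0, -57.0], [99.0, 157.0], [242.0, 267.0]]
```

```bash
python3 -m pendant '[[2.5,0.25,1,0],[2.5,0,0.8,0],[0,0,0,0],[0,0,0,0],[0,0,0,0],[0,0,0,0]]' -1 5;python3 -c "
from h import *
go([.510,-.136,.145],.57)"
```

```text
t: 54.9
tcp_pos: [0.5142, -0.1376, 0.167]
tool_rot: [0.578, 0.324, 0.661, -0.352]
wrist_force: [-0.3, 0.1, 0.5]
width: 0.03
t 54.9 tcp [ 0.5142 -0.1376  0.167 ] jaw 0.576 down [-0.122  0.021 -0.992]
shift cm tool [ 2.24 -0.06 -0.18] world turn -0.006 -> tool yaw 0.006 q7 0.16 w 0.03
```

```bash
python3 -m pendant '[[0.5,-0.1,0,0],[0.5,0,0,0],[0.5,0,0.1,0],[0.3,0,0,0]]';python3 -m pendant '[[0.2,0,0,0]]'; python3 -m pendant '[[0.2,0,0,0]]'; python3 -m pendant '[[0.2,0,0,0]]'
```

```text
t: 55.4
tcp_pos: [0.5119, -0.1387, 0.1488]
tool_rot: [0.579, 0.324, 0.66, -0.352]
wrist_force: [0.5, -0.2, 0.8]
width: 0.0006
t: 55.52
tcp_pos: [0.5116, -0.1386, 0.1465]
tool_rot: [0.579, 0.324, 0.661, -0.352]
wrist_force: [0.3, 0.2, 0.3]
width: 0.0003
t: 55.65
tcp_pos: [0.5113, -0.1386, 0.1443]
tool_rot: [0.579, 0.324, 0.661, -0.352]
wrist_force: [-0.4, -0.5, -0.5]
width: 0.0007
t: 55.78
tcp_pos: [0.5111, -0.1385, 0.1423]
tool_rot: [0.579, 0.324, 0.661, -0.352]
wrist_force: [-0.2, -0.4, -0.5]
width: 0.0009
```

```bash
python3 -m pendant '[[0.12,0,0,0]]';python3 -m pendant '[[0.12,0,0,0]]'; python3 -m pendant '[[0.12,0,0,0]]'
```

```text
t: 55.9
tcp_pos: [0.5113, -0.1385, 0.1413]
tool_rot: [0.579, 0.324, 0.66, -0.352]
wrist_force: [0.6, 0.6, 5.6]
width: 0.0007
t: 56.02
tcp_pos: [0.512, -0.1383, 0.1409]
tool_rot: [0.58, 0.324, 0.66, -0.352]
wrist_force: [-1.1, 0.0, 9.8]
width: 0.0011
t: 56.15
tcp_pos: [0.513, -0.138, 0.1409]
tool_rot: [0.58, 0.325, 0.659, -0.351]
wrist_force: [-0.9, 1.4, 9.2]
width: 0.0007
```

```bash
python3 -m pendant '[[-1,0,0,0],[0,0,-2.3,0],[0,0,-2.2,0]]';python3 -c "
from h import *
go([.486,-.099,.145],.57)"
```

```text
t: 56.52
tcp_pos: [0.4907, -0.1009, 0.1555]
tool_rot: [0.581, 0.326, 0.658, -0.352]
wrist_force: [0.2, -0.2, 0.3]
width: 0.0008
t 56.52 tcp [ 0.4907 -0.1009  0.1555] jaw 0.572 down [-0.113  0.02  -0.993]
shift cm tool [ 1.1  -0.2  -0.33] world turn -0.002 -> tool yaw 0.002 q7 0.05 w 0.0008
```

```bash
python3 -m pendant '[[0.6,-0.2,-0.1,0],[0.4,0,0,0]]';python3 -m pendant '[[0.15,0,0,0]]'; python3 -m pendant '[[0.15,0,0,0]]'; python3 -m pendant '[[0.12,0,0,0]]'; python3 -m pendant '[[0.12,0,0,0]]'
```

```text
t: 56.78
tcp_pos: [0.4875, -0.1009, 0.1461]
tool_rot: [0.581, 0.325, 0.658, -0.352]
wrist_force: [0.5, 1.0, -0.8]
width: 0.0007
t: 56.9
tcp_pos: [0.4876, -0.1016, 0.1442]
tool_rot: [0.581, 0.326, 0.657, -0.352]
wrist_force: [0.2, -1.2, 0.2]
width: 0.0006
t: 57.02
tcp_pos: [0.4876, -0.1022, 0.1423]
tool_rot: [0.581, 0.326, 0.657, -0.353]
wrist_force: [-0.3, 0.5, -0.3]
width: 0.0004
t: 57.15
tcp_pos: [0.488, -0.1022, 0.1413]
tool_rot: [0.581, 0.326, 0.657, -0.353]
wrist_force: [-1.1, 1.5, 8.5]
width: 0.0004
t: 57.28
tcp_pos: [0.4887, -0.1016, 0.141]
tool_rot: [0.582, 0.327, 0.657, -0.352]
wrist_force: [-1.2, 0.5, 12.2]
width: 0.0007
```

```bash
python3 -m pendant '[[-2,0,0,0],[-4,0,0,0],[-3,0,0,0],[0,0,0,0],[0,0,0,0],[0,0,0,0]]' 1;python3 look.py w11
```

```text
t: 58.02
tcp_pos: [0.4979, -0.1045, 0.2309]
tool_rot: [0.58, 0.326, 0.657, -0.353]
wrist_force: [0.3, -0.1, -0.4]
width: 0.0584
```

View pics/w11.png

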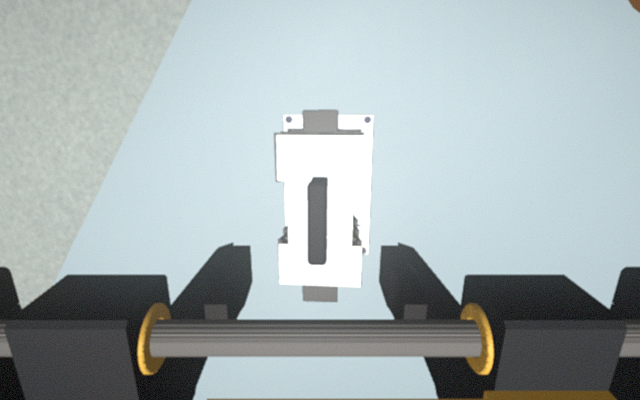

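```bash
python3 rect.py w11 .109 '[[276,135],[365,135],[362,288],[279,285]]' 0.1|head -1
```

```text
c [ 0.4988 -0.1183] ang -0.997 L 0.12470831985613667 W 0.06844787759114276 cam [ 0.474 -0.043  0.382]
```

```bash
python3 -c "
from plant import *
s=get_state();print(s['t'],s['wrist_force'],s['tcp_pos']);print(manip.job_done())"
```

```text
58.075 [-0.15991811 -0.09566533  0.3204173 ] [ 0.49770329 -0.10450698  0.23072499]
the job is handed in; nothing more can be done
None
```

I built the stack on the nest plate in order: bearing tray, standoff tray, board tray, cover. The tabs alternate. I handed it in at 58 s with the gripper clear.

**Last checks**
- **Position:** camera fits put each part within about 2 to 3 mm of the one below. The cover is about 2 mm off the board tray. Angles agree within about 0.03 rad.
- **Cover height:** I touched the cover's grip bar near both ends with the closed fingers, and contact came at the same height both times (TCP about 141 mm). That fits a fully seated cover, with its bar top at about 140 mm.

**What disagreed or was not checked**
- **Tilt:** the tool drifted out of level during moves, up to about 0.12 rad. The standoff tray was set down tilted about 0.07 rad and the cover about 0.10 rad. Both settled when released. The probe showed the cover level along its length.
- **Scene camera:** one crop was ambiguous by about 5 mm in stack height. The wrist views and the probe support the seated height.
- **Bystanders:** I had no contact that I noticed with the bottle, tape or screwdriver, but I did not re-measure their positions at the end.

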